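# Snap the gouge case shut on the carver's bench

### The arm

A 6-joint arm with a two-finger parallel gripper is mounted at the origin on the work surface. World frame = base frame: x ahead of the robot, y to its left, z up, the work surface at z = 0. Lengths are in mm, angles in degrees, forces in N, time in s.
With the tool pointing down it reaches from about 300 to 850 mm from the base axis. Payload 4.2 kg.
Tool frame: the origin (TCP) lies on the centre line of the jaws, within the pads' length; the fingertips stand 14 mm ahead of it and the grasp point (between the pads) lies 5 mm behind it (env.finger_overhang is the z of the fingertips in the tool frame, in mm); z points along the fingers, y is the line along which they close (so a half turn about z gives the same grasp; the last joint's range is limited). The gripper opens to 91 mm and grips with 3 to 60 N. Pads are 32 mm wide; open, the fingers measure 118 mm over their backs; the gripper's body (76 mm by 178 mm) begins 60 mm behind the grasp point.
Start: joints at [65.145, 18.312, 89.639, -0, 72.044, -1.146], TCP at [231.206, 526.484, 227.976] pointing down, gripper open.
Joint ranges: [-177.97, 177.97], [-48.28, 115.42], [12.27, 149.76], [-77.06, 257.06], [2.81, 150.46], [-146.56, 146.56]. Speed limits (degrees/s): [147.25, 147.25, 180, 180, 180, 180].

### API

Orientations are given as [roll, pitch, yaw] about the fixed x, y, z axes, in that order (R = Rz(yaw) Ry(pitch) Rx(roll)).
In Python, from workcell import sensors, viewer, env gives the robot as it stands. The module is installed in compiled form; this text tells all that it offers.
- The arm moves only by the tool step_arm, never from a script. Its argument "plan" is one flat list of numbers, 6 for each row, row after row: the shift along the tool's x, y, z in cm, then the turn, a rotation vector about the tool's x, y, z in rad. In form: [x, y, z, wx, wy, wz, x, y, z, wx, wy, wz, ...]. A call has 1 to 5 rows; each row shifts and turns the commanded pose from where the row before left it, along the tool's axes as they then stand; what a row does not reach is not made up. A row lasts 1/12 s, in which the tool goes at most 41.7 mm and 7.16 degrees, less where a joint would pass 70% of its speed; a pose out of reach is approached as far as the arm can. A call is refused whole if a number of a shift passes 4.17 or a number of a turn 0.125, either way. A call with a gripper value outside its range is refused whole. "hand" is the finger opening in cm, from 0 to 9.12, set as the call begins (left out, the last holds). The fingers move at their own pace and stop on an object; "newtons" is the grip in N (left out, the last holds). Time passes only in rows, so rows that do not move let the fingers close. It gives the time, the measured TCP pose, the force, the opening and the grip force at its end, in the units of the state.
- sensors.state(): the state, without advancing time (a new reading comes with each control period).
- viewer.grab_frame(name): name is "side" or "top"; returns a dict with "img" (480x640x3 uint8, red, green, blue), "fx", "fy", "cx", "cy" (pixels), "position" and "attitude" of the camera in the world. Camera axes: x right, y down, z forward; pixel columns grow to the right and rows downward; lengths in mm; the calibration is good to about 2 mm. A picture is of the moment at which its call begins. There is no depth.
- env.job_done(): hands the job in; it is judged then, once.
Trained networks look in a picture, given as the dict that the camera call returned (one of the last four; its "shot" number tells which), for a name from the list of things; names that differ only in an ending like _2 or _b are one class to them, and where a whole thing is asked for, a point or a joint stands for the part that bears it (a point fixed in the world has none). Each returns a list of dicts, best first, with "score" (0 to 1); they miss things now and then, are a little off and sometimes report something else, mostly with a low value. They report only what shows in the picture. A call takes as long as a camera call. They do not tell look-alikes from the thing itself.
- viewer.boxes_of(name, picture): "location" ([column, row] in pixels, amid what is visible of it).
- viewer.pinpoint(name, picture): "location" ([column, row] in pixels: a listed point, or the origin of a listed thing).
The state is a dict: "time_s": time; "qpos": joint angles; "qvel": joint speeds; "effort": joint torques, N m; "ee_pos": TCP position; "ee_rot": TCP orientation; "force": force on the tool from outside, world axes, zero at the start; "torque": the same for the moment, N m; "gripper_width": finger opening in mm; "gripper_force": force on a finger pad.
Only numpy, scipy, OpenCV 4.12 (cv2) and the standard library are available. Lean on these libraries where they do the work, as an engineer would, in place of code of your own. Each camera call takes 0.05 s, during which the arm holds its last target. There are 200 camera calls.

### The job

Close the green plastic case that holds the carving gouges: swing its lid down and press it past its catch so that it snaps fully shut and stays shut. Leave the lids of the orange case and the blue case open just as they are.

Things in the scene. Friction and masses are not known exactly. Their poses are not given: they have to be found in the camera images.
- green_lid (a joint): Hinge angle of the green lid, rad: 0 shut, grows as it opens; starts at 0.35 to 0.7. The hinge is stiff: the lid stays where left and follows a light push of 1 to 3 N. At 0.12 rad (free edge 15 mm up) it meets a sprung catch; about 15 N down near the free edge (nearly twice that half-way to the hinge) takes it over the catch at 0.05 rad, then it snaps shut. 25 N does no harm.
- green_hinge (a point): Middle of the green case's hinge line, on its rear wall, 50 mm above the bench. The case stands fast: 130 mm deep, 160 wide, 50 high. Axes: z up, y along the hinge, x away from the case: the case and the shut lid reach 130 mm along -x from here. The lid is a flat stiff shell, 130 x 160 mm, 18 thick, with a blank pale sticker; shut, its top lies 18 mm above this point.
- orange_edge (a point): Middle of the free edge of the lid of the orange case, on its outer face; same make and size as the green case, it holds sanding drums and also stands open, beside the others. This lid must not be moved.
- blue_edge (a point): Middle of the free edge of the lid of the blue case, on its outer face; same make and size as the green case, it holds steel punches and also stands open, beside the others. This lid must not be moved.
Mind the look-alikes: they are no part of the job. There is more than one size of the part that bears green_lid; the job needs the larger.

How it is judged:
By the outcome, as a careful person would: the job done as asked, in the order asked, and still so for the second after the job is handed in, with the robot touching nothing.
It also fails if it takes over 34 s, if anything falls off the work surface, if the arm or the gripper's body presses on something with over 40 N, if the wrist force passes 120 N, or if a joint passes its speed limit or range.

## Working session

There is one attempt and no reset: what is moved stays moved. The work goes in short steps, Python scripts to look and compute and a tool call to move; the robot and the scene stay as the last step left them, time stands still between calls to the robot, and variables do not carry over. Pictures are saved under pics/ and viewed, at most 10 in all, crops included, and the job is handed in when it is done.

Besides the shell and the picture viewer there is one more tool, called as name(argument=value, ...) on one line, values as JSON. step_arm: Moves the arm, as the interface text tells. Its arguments: {"type":"object","properties":{"plan":{"type":"array","items":{"type":"number"}},"hand":{"type":"number"},"newtons":{"type":"number"}},"required":["plan"]}

```bash
mkdir -p pics
cat > h.py <<'E'
import numpy as np, cv2
from scipy.spatial.transform import Rotation as R
from workcell import sensors, viewer, env
E
python3 - <<'E'
from h import *
for n in ("side","top"):
    f=viewer.grab_frame(n); cv2.imwrite(f"pics/{n}0.png",f["img"][:,:,::-1])
    print(n,f["fx"],f["fy"],f["cx"],f["cy"],f["position"],f["attitude"],f["shot"])
    for k in ("green_lid","green_hinge","orange_edge","blue_edge"):
        for fn in (viewer.boxes_of,viewer.pinpoint):
            try: print(k,fn.__name__,[(np.round(d["location"]).tolist(),round(d["score"],2)) for d in fn(k,f)])
            except Exception as e: print(k,e)
print(sensors.state())
E
```

```text
side 463.7158501798397 463.7158501798397 321.905118365541 240.8358612625816 [ 141.23888251 -422.43626238  561.20512405] [-129.58630136   -0.24161171  -43.86221037] 1
green_lid call [([429.0, 440.0], 0.8), ([505.0, 320.0], 0.77)]
green_lid it knows: blue_edge, green_hinge, orange_edge
green_hinge call [([428.0, 445.0], 0.89), ([489.0, 339.0], 0.59)]
green_hinge call [([526.0, 315.0], 0.67)]
orange_edge call [([221.0, 168.0], 0.95)]
orange_edge call [([197.0, 159.0], 0.71)]
blue_edge call [([325.0, 233.0], 0.74)]
blue_edge call [([307.0, 224.0], 0.71), ([522.0, 316.0], 0.17)]
top 577.0126457900569 577.0126457900569 329.63828526729435 231.95256864387406 [ 325.90039139   11.35713613 1123.20579226] [-168.44263894    0.29586056  -99.28947217] 2
green_lid call [([469.0, 177.0], 0.74), ([502.0, 277.0], 0.67), ([462.0, 184.0], 0.28)]
green_lid it knows: blue_edge, green_hinge, orange_edge
green_hinge call [([463.0, 186.0], 0.82), ([497.0, 275.0], 0.79)]
green_hinge call [([501.0, 256.0], 0.91), ([465.0, 153.0], 0.85)]
orange_edge call []
orange_edge call [([160.0, 274.0], 0.81)]
blue_edge call [([317.0, 221.0], 0.67)]
blue_edge call [([326.0, 242.0], 0.63)]
{'time_s': 0.8, 'qpos': array([ 6.51448053e+01,  1.83109116e+01,  8.96388744e+01,  8.73594007e-04,
        7.20420443e+01, -1.14493421e+00]), 'qvel': array([-0.01899817, -0.04021505,  0.0264008 ,  0.06724464, -0.03083958,
        0.01516   ]), 'effort': array([-5.23227645e-04, -4.12295580e+01, -2.32220525e+01,  7.29545765e-02,
        3.75676097e-02,  2.14125528e-06]), 'ee_pos': array([231.21112047, 526.49417996, 227.98669781]), 'ee_rot': array([ 1.79991815e+02, -6.67662912e-04,  1.56289470e+02]), 'force': array([-0.52312363, -0.02073573,  0.29599425]), 'torque': array([0.01071041, 0.0275618 , 0.01352932]), 'gripper_force': 0.0, 'gripper_width': 91.04265197710978}
```

View pics/side0.png

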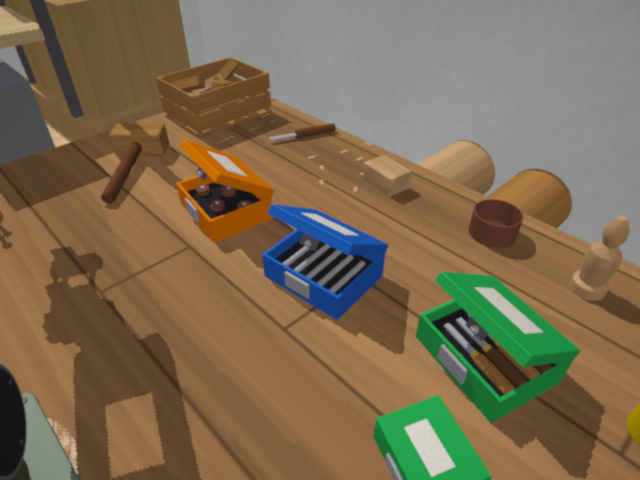

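View pics/top0.png

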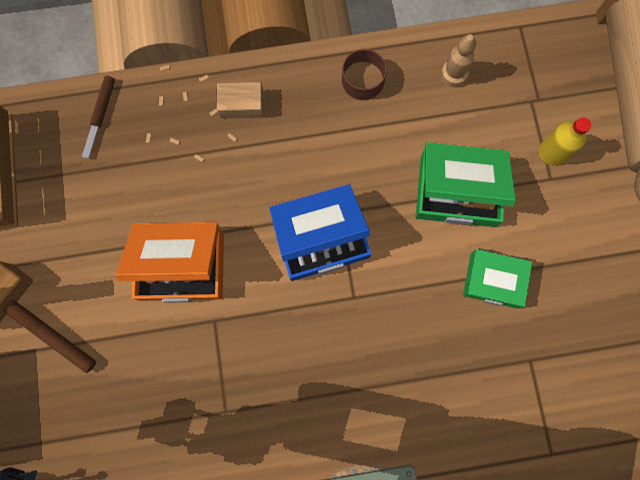

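The side view shows the open green case at about (495,340), lid hinged at the far side, and a smaller closed green case at (430,440). In the top view the large case is at (465,185), its latch side facing down at (458,222), and the small one is at (500,278).

I'll enlarge both views to pick corners for a pose fit.

Run:
```python
from h import *
a=cv2.imread("pics/side0.png")[260:425,405:590]; b=cv2.imread("pics/top0.png")[130:240,400:530]
a=cv2.resize(a,None,fx=3.2,fy=3.2,interpolation=cv2.INTER_CUBIC)[:, :]
cv2.imwrite("pics/c1.png",a)
cv2.imwrite("pics/c2.png",cv2.resize(b,None,fx=5,fy=5,interpolation=cv2.INTER_CUBIC))
```

```text
(no output)
```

View pics/c1.png

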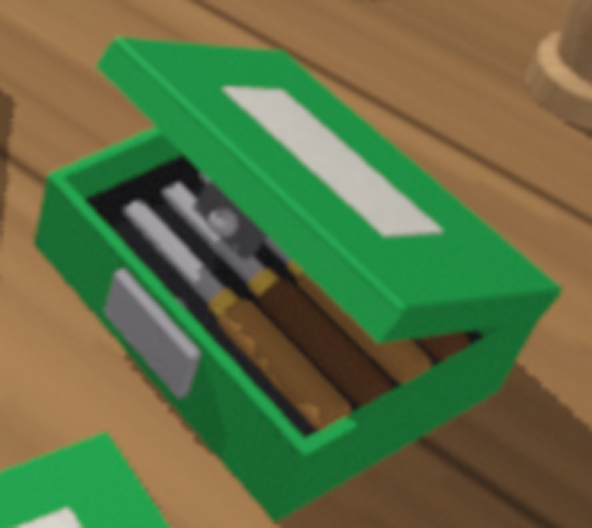

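View pics/c2.png

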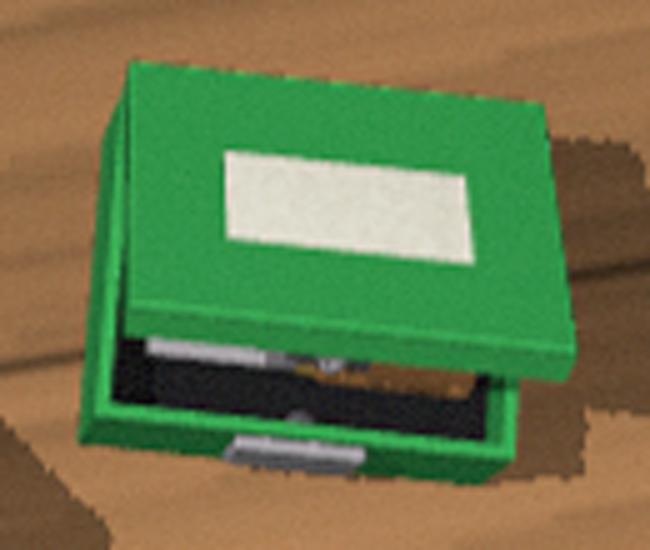

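The crops give clear corners for the lid's outer face and the front rim in both views. Now the pose fit.

```bash
cat > fit.py <<'E'
from h import *
from scipy.optimize import least_squares
cams={"side":((463.716,321.905,240.836),(141.239,-422.436,561.205),(-129.58630136,-0.24161171,-43.86221037)),
"top":((577.013,329.638,231.953),(325.900,11.357,1123.206),(-168.44263894,0.29586056,-99.28947217))}
def proj(c,P):
    (f,cx,cy),p,a=cams[c]; q=(np.asarray(P)-p)@R.from_euler("xyz",a,degrees=True).as_matrix()
    return np.c_[f*q[:,0]/q[:,2]+cx,f*q[:,1]/q[:,2]+cy]
def world(p,L):
    c,s=np.cos(p[2]),np.sin(p[2]); L=np.asarray(L,float)
    return np.c_[p[0]+c*L[:,0]-s*L[:,1],p[1]+s*L[:,0]+c*L[:,1],50+L[:,2]]
def lid(r,y,h,t): return [-r*np.cos(t)+h*np.sin(t),y,r*np.sin(t)+h*np.cos(t)]
E
python3 - <<'E'
from fit import *
S=np.array([(280,50),(560,290),(120,38),(407,308),(98,65),(383,342),(50,180),(305,455),(37,240),(278,520)])/3.2+[405,260]
T=np.array([(130,62),(545,103),(125,298),(577,350),(125,335),(570,382),(82,408),(515,455),(80,440),(485,485)])/5+[400,130]
def pts(p):
    t=p[3]; o=[]
    for r,h in((0,18),(130,18),(130,0)): o+=[lid(r,80,h,t),lid(r,-80,h,t)]
    return world(p,o+[[-130,80,0],[-130,-80,0],[-130,80,-50],[-130,-80,-50]])
res=lambda p: np.r_[(proj("side",pts(p))-S).ravel(),(proj("top",pts(p))-T).ravel()]
b=min((least_squares(res,[500,-150,y,.5],loss="soft_l1",x_scale=[100,100,1,1]) for y in(0,1.5,-1.5,3)),key=lambda r:r.cost)
p=b.x;print(p,np.degrees(p[2:]));print(np.round(res(p).reshape(-1,2),1).tolist())
print("free edge mid",world(p,[lid(130,0,18,p[3]),lid(120,0,18,p[3]),lid(120,0,18,0)]))
# other edges
for k,s,t in(("orange",(197,159),(160,274)),("blue",(307,224),(326,242))):
    g=least_squares(lambda q:np.r_[proj("side",[q])[0]-s,proj("top",[q])[0]-t],[500,100,100]);print(k,g.x,g.fun)
E
```

```text
[ 6.60015847e+02 -3.07511931e+02 -2.67605399e-01  4.88897010e-01] [-15.33265995  28.0117353 ]
[[-0.9, -0.2], [0.3, -0.3], [-2.7, -1.1], [-0.6, 0.1], [-2.5, 0.9], [-2.4, 0.8], [-2.4, -1.5], [-1.0, 0.4], [-2.9, 1.7], [-2.2, 1.4], [0.7, -2.8], [0.8, -2.8], [2.6, -1.7], [1.9, -3.1], [0.8, -2.2], [0.3, -2.7], [3.8, -0.7], [1.1, -1.6], [0.5, -1.2], [-0.2, -2.0]]
free edge mid [[ 557.48306131 -279.39930528  126.94613724]
 [ 565.99734083 -281.73376596  122.24961326]
 [ 544.2870256  -275.78119215   68.        ]]
orange [502.22008215 286.21361222 128.1463889 ] [-0.23899336  0.05665883  0.06657053 -0.22268582]
blue [510.31893788  -7.60194124 135.06243278] [-0.44172988  0.10234324  0.21894447 -0.47611194]
```

Fit: green hinge at (660,-307), yaw -15°, lid open about 0.49 rad. The press point is about (546,-276). I'll move there at the present height with the fingers closed.

step_arm(plan=[-2.9,-2.89,0,0,0,0,-2.9,-2.89,0,0,0,0,-2.9,-2.89,0,0,0,0,-2.9,-2.89,0,0,0,0,-2.9,-2.89,0,0,0,0], hand=0, newtons=20)

```text
time_s: 1.22
ee_pos: [306.1, 334.2, 228.0]
ee_rot: [180.0, 0.0, 156.3]
force: [1.4, 0.7, 0.7]
gripper_width: 60.9
gripper_force: 0.0
```

step_arm(plan=[-2.9,-2.89,0,0,0,0,-2.9,-2.89,0,0,0,0,-2.9,-2.89,0,0,0,0,-2.9,-2.89,0,0,0,0,-2.9,-2.89,0,0,0,0])

```text
time_s: 1.63
ee_pos: [380.8, 143.4, 228.3]
ee_rot: [179.9, 0.0, 156.3]
force: [1.3, 0.8, 0.5]
gripper_width: 27.5
gripper_force: 0.0
```

step_arm(plan=[-2.9,-2.89,0,0,0,0,-2.9,-2.89,0,0,0,0,-2.9,-2.89,0,0,0,0,-2.9,-2.89,0,0,0,0,-2.9,-2.89,0,0,0,0])

```text
time_s: 2.05
ee_pos: [455.5, -47.5, 228.3]
ee_rot: [180.0, 0.0, 156.3]
force: [0.8, 0.9, 0.2]
gripper_width: 0.7
gripper_force: 0.0
```

step_arm(plan=[-2.9,-2.89,0,0,0,0,-2.9,-2.89,0,0,0,0,-2.9,-2.89,0,0,0,0,-2.9,-2.89,0,0,0,0,0,0,0,0,0,0])

```text
time_s: 2.47
ee_pos: [517.4, -204.2, 227.4]
ee_rot: [-179.9, 0.2, 156.0]
force: [0.5, 0.2, -0.2]
gripper_width: 0.7
gripper_force: 0.0
```

step_arm(plan=[-2.85,-2.8,0,0,0,0,-2.85,-2.8,0,0,0,0,0,0,2,0,0,0,0,0,2,0,0,0,0,0,0,0,0,0])

```text
time_s: 2.88
ee_pos: [542.4, -271.1, 183.7]
ee_rot: [179.9, -0.5, 156.2]
force: [-1.2, 0.9, -0.9]
gripper_width: 0.4
gripper_force: 0.0
```

Run:
```python
from h import *
print(sensors.state()["ee_pos"])
a=viewer.grab_frame("side")["img"][200:480,300:620]; b=viewer.grab_frame("top")["img"][90:370,320:640]
cv2.imwrite("pics/d1.png",cv2.resize(np.hstack([a,b])[:,:,::-1],(800,350)))
```

```text
[ 542.43126461 -271.14861932  183.73055887]
```

View pics/d1.png

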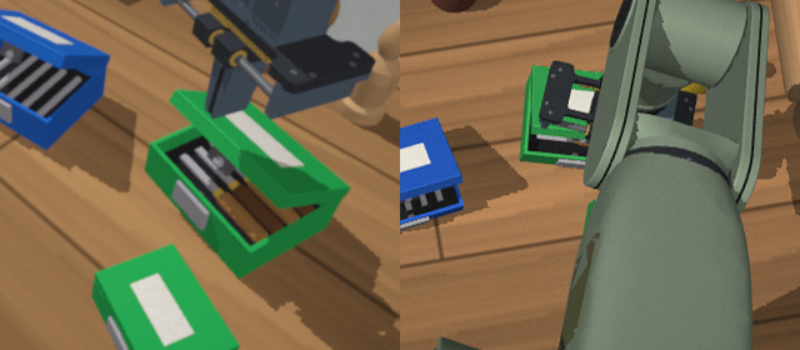

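The fingertip hangs just beyond the raised free edge, at about (215,115) in the left half. I'll shift it about 33 mm toward the hinge before going down.

step_arm(plan=[-1.65,0,0,0,0,0,-1.65,0,0,0,0,0,0,0,1.5,0,0,0,0,0,1.5,0,0,0,0,0,0,0,0,0])

```text
time_s: 3.4
ee_pos: [574.2, -284.2, 156.9]
ee_rot: [180.0, -0.2, 156.3]
force: [-0.0, 0.1, -0.6]
gripper_width: 0.3
gripper_force: 0.0
```

step_arm(plan=[0,0,0.5,0,0,0,0,0,0.5,0,0,0,0.1,0,0.5,0,0,0,0.2,0,0.5,0,0,0,0.2,0,0.5,0,0,0])

```text
time_s: 3.82
ee_pos: [570.2, -283.3, 133.1]
ee_rot: [-180.0, 0.0, 156.3]
force: [-0.3, 0.1, 0.1]
gripper_width: 0.2
gripper_force: 0.4
```

step_arm(plan=[0.2,0,0.5,0,0,0,0.2,0,0.5,0,0,0,0.2,0,0.5,0,0,0,0.2,0,0.5,0,0,0,0,0,0,0,0,0])

```text
time_s: 4.23
ee_pos: [561.9, -279.6, 111.6]
ee_rot: [180.0, -0.1, 156.3]
force: [0.2, -0.6, -0.9]
gripper_width: 0.7
gripper_force: 0.0
```

Run:
```python
from h import *
s=sensors.state();print(s["ee_pos"],s["force"])
a=viewer.grab_frame("side")["img"][230:450,380:620]
cv2.imwrite("pics/d2.png",cv2.resize(a[:,:,::-1],None,fx=2.5,fy=2.5))
```

```text
[ 561.92636029 -279.56151961  111.57378109] [ 0.21897152 -0.56794489 -0.92848079]
```

View pics/d2.png

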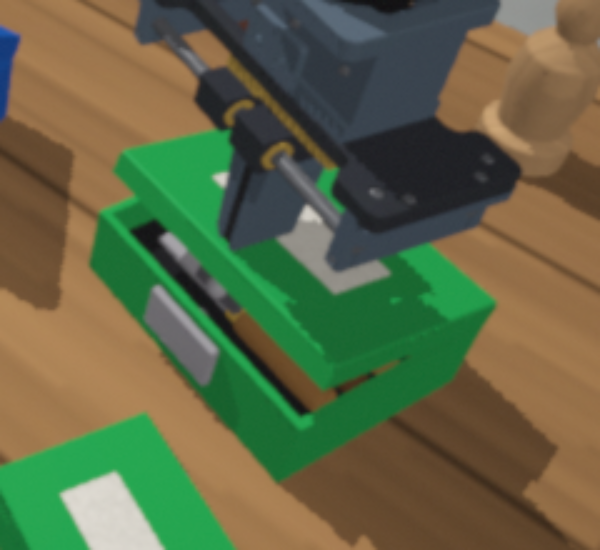

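The lid is following down, with the finger at about (260,230) on the lid near its free edge. I'll keep going.

step_arm(plan=[0.3,0,0.4,0,0,0,0.3,0,0.4,0,0,0,0.3,0,0.3,0,0,0,0.2,0,0.2,0,0,0,0,0,0,0,0,0])

```text
time_s: 4.7
ee_pos: [551.9, -275.2, 99.3]
ee_rot: [180.0, -0.1, 156.3]
force: [0.1, 0.4, -0.4]
gripper_width: 0.5
gripper_force: 0.0
```

step_arm(plan=[0,0,0.2,0,0,0,0,0,0.2,0,0,0,0,0,0.2,0,0,0,0,0,0.1,0,0,0,0,0,0,0,0,0])

```text
time_s: 5.12
ee_pos: [551.8, -275.3, 93.6]
ee_rot: [-180.0, -0.1, 156.3]
force: [-3.5, 1.0, 6.5]
gripper_width: 0.1
gripper_force: 2.8
```

step_arm(plan=[0,0,0.15,0,0,0,0,0,0.15,0,0,0,0,0,0.15,0,0,0,0,0,0,0,0,0,0,0,0,0,0,0])

```text
time_s: 5.53
ee_pos: [553.1, -275.7, 88.4]
ee_rot: [180.0, 0.0, 156.3]
force: [0.5, -0.7, -0.1]
gripper_width: 0.3
gripper_force: 0.0
```

step_arm(plan=[0,0,0.15,0,0,0,0,0,0.15,0,0,0,0,0,0.15,0,0,0,0,0,0,0,0,0,0,0,0,0,0,0])

```text
time_s: 5.95
ee_pos: [552.9, -275.6, 83.5]
ee_rot: [180.0, -0.0, 156.3]
force: [-0.5, 0.5, 0.1]
gripper_width: 0.3
gripper_force: 0.0
```

The force dropped to zero, so the lid has probably snapped shut. A firm press will confirm it.

step_arm(plan=[0,0,0.1,0,0,0,0,0,0.1,0,0,0,0,0,0.1,0,0,0,0,0,0,0,0,0,0,0,0,0,0,0])

```text
time_s: 6.37
ee_pos: [553.0, -275.7, 82.6]
ee_rot: [180.0, 0.1, 156.3]
force: [-2.1, 1.0, 9.2]
gripper_width: 0.7
gripper_force: 4.4
```

It stops at 82.6 mm against the expected 82, so the lid is shut. I'll back off and check.

step_arm(plan=[0,0,-1,0,0,0,0,0,-3,0,0,0,0,0,-4,0,0,0,0,0,-4,0,0,0,0,0,-2,0,0,0])

```text
time_s: 6.78
ee_pos: [554.5, -276.5, 226.6]
ee_rot: [-180.0, 0.5, 156.3]
force: [1.4, -0.8, 0.1]
gripper_width: 0.8
gripper_force: 0.0
```

step_arm(plan=[4,0,0,0,0,0,4,0,0,0,0,0,4,0,0,0,0,0,3,0,0,0,0,0,0,0,0,0,0,0])

```text
time_s: 7.2
ee_pos: [410.0, -212.6, 221.2]
ee_rot: [180.0, -0.3, 156.3]
force: [-0.1, 0.6, 0.2]
gripper_width: 0.7
gripper_force: 0.0
```

Run:
```python
from h import *
cv2.imwrite("pics/e.png",viewer.grab_frame("side")["img"][:,:,::-1])
```

```text
(no output)
```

View pics/e.png

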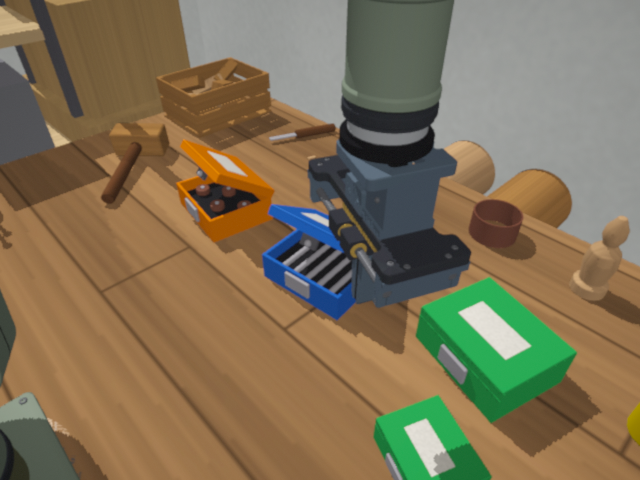

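The large green case at about (495,345) is fully shut. The orange lid (228,168) and blue lid (320,228) are still open as before, and the gripper is clear in the air.

```bash
python3 -c "
from h import *
print(env.job_done())"
```

```text
the job is handed in; nothing more can be done
None
```

The large green case is shut past its catch, the orange and blue lids were left open and untouched, and the job was handed in at about 7 s; no verdict came back.

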